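# Weigh out steel collars on the sprung scale

## Robot

A 6-joint arm with a two-finger parallel gripper is mounted at the origin on the work surface. World frame = base frame: x ahead of the robot, y to its left, z up, the work surface at z = 0. Lengths are in m, angles in degrees, forces in N, time in s.
With the tool pointing down it reaches from about 0.4 to 0.825 m from the base axis. Payload 7 kg.
Tool frame: the origin (TCP) lies on the centre line of the jaws, within the pads' length; the fingertips stand 19 mm ahead of it and the grasp point (between the pads) is the TCP; z points along the fingers, y is the line along which they close (so a half turn about z gives the same grasp; the last joint's range is limited). The gripper opens to 88 mm and grips with 3 to 60 N. Pads are 19 mm wide; open, the fingers measure 130 mm over their backs; the gripper's body (78 mm by 193 mm) begins 47 mm behind the grasp point.
Start: joints at [-53.279, 20.546, 0.682, 0, -70.136, -16.507], TCP at [0.233, -0.633, 0.246] pointing down, gripper open.
Joint ranges: [-176.03, 176.03], [-82.01, 121.73], [-58.28, 71.71], [-173.87, 95.51], [-174.79, -0.11], [-173.66, 173.66]. Speed limits (degrees/s): [136.94, 136.94, 172.46, 180, 180, 180].

## Interface

Orientations are given as [roll, pitch, yaw] about the fixed x, y, z axes, in that order (R = Rz(yaw) Ry(pitch) Rx(roll)).
In Python, from plant import get_state, capture, close_job gives the robot as it stands.
- The arm moves only by the tool apply_moves, never from a script. Its argument "targets" is a list of rows, each a list of 7 numbers: the opening, from 0 (shut) to 1 (fully open), then the shift along the tool's x, y, z normalised to -1 to 1, where 1 is 1000 mm, then the turn, a rotation vector about the tool's x, y, z normalised to -1 to 1, where 1 is 90 degrees. In form: [[claw, tx, ty, tz, ax, ay, az], ...]. A call has 1 to 20 rows; each row shifts and turns the commanded pose from where the row before left it, along the tool's axes as they then stand; what a row does not reach is not made up. A row lasts 1/12 s, in which the tool goes at most 41.7 mm and 7.16 degrees, less where a joint would pass 70% of its speed; a pose out of reach is approached as far as the arm can. A call with a number of a shift or a turn outside -1 to 1 is refused whole. A call with a gripper value outside its range is refused whole. The fingers move at their own pace and stop on an object; "newtons" is the grip in N (left out, the last holds). Time passes only in rows, so rows that do not move let the fingers close. It gives the time, the measured TCP pose, the force, the opening and the grip force at its end, in the units of the state.
- get_state(): the state, without advancing time (a new reading comes with each control period).
- capture(name): name is "side" or "top" or "wrist"; returns a dict with "frame" (480x640x3 uint8, red, green, blue), "range_z" (480x640 float32, m along the optical axis (not along the pixel's ray), 0 where there is no reading), "camera_matrix" (3x3 intrinsics, pixels), "k1" (the pictures are not rectified: a ray, as slopes to the right and down, at radius r is drawn at 1 + k1 r^2 times it, then the intrinsics apply), "T" (4x4, takes a point from camera to world coordinates). Camera axes: x right, y down, z forward; pixel columns grow to the right and rows downward; lengths in m; the calibration is good to about 2 mm. A picture is of the moment at which its call begins.
- close_job(): hands the job in; it is judged then, once.
The state is a dict: "time_s": time; "joints": joint angles; "qd": joint speeds; "joint_torque": joint torques, N m; "tcp_pos": TCP position; "eef_rot": TCP orientation; "contact_force": force on the tool from outside, world axes, zero at the start; "moment": the same for the moment, N m; "gripper_width": finger opening in m; "gripper_force": force on a finger pad.
Only numpy, scipy, OpenCV 4.12 (cv2) and the standard library are available. Lean on these libraries where they do the work, as an engineer would, in place of code of your own. Each camera call takes 0.05 s, during which the arm holds its last target. There are 200 camera calls.

## Task

Weigh out the steel collars for a bundle of fence pickets: thread them from the plywood board one at a time on to the spindle of the green scale, pushing each one down past the spindle's sprung balls until it is fully home, flat on the pan or on the collar below with no gap, letting go after each to see where the pan comes to rest, until the released pan's red pointer rests level with the green marker. Push gently, so that the pan is never driven down on to its bottom stop, leave the collars that are not needed where they lie, and disturb nothing else on the table.

Things in the scene. Friction and masses are not known exactly. Their poses are not given: they have to be found in the camera images.
- pan (a joint): how far the sprung pan of the green scale has sunk, m: 0 empty, 0.08 on its bottom stop. The spring gives about 4 mm per newton (250 N/m), so one collar sinks it about 10 mm. Damped; settles in about half a second.
- pointer (a point): tip of the red pointer that sticks out sideways (scale's +y) from the pan and moves with it; 4 mm thick. 91 mm from the spindle axis and 3 mm below the pan's upper face.
- spindle_tip (a point): top of the upright steel spindle in the middle of the pan, moving with the pan; z up. 72 mm above the pan's upper face; 15 mm across, its top 10 mm tapering to 6 mm.
- seat0 (a point): centre of the pan's upper face (flat disc, 124 mm across, 5 mm thick), moving with it: where the first collar's origin belongs. The spindle carries sprung brass-coloured balls in three rings, 8, 24 and 40 mm above this face, standing out to 24.4 mm across. Each ring of balls holds up a collar resting on it; the collar must be pushed past with about 3 to 6 N (up to 10 N held off-centre).
- seat1 (a point): 16 mm above the pan's face: where the second collar's origin belongs. The pan gives under the push (4 mm per N), so its rest height does not tell when a collar is home: the collar would stop on the last balls, about 12 mm too high. Push on, past all balls, until the push passes about 8 N and it sits at its seat.
- seat2 (a point): 32 mm above the pan's face: where a third collar's origin belongs, if needed. The right load is always two or three collars.
- band (a point): centre of the green marker on the scale's white upright post, beside the pointer. The green is 16 mm tall (8 mm above and below this point), 23 mm square. Its height differs from day to day; it stays put. When the pan's sinking brings the pointer's height into it, the load is right. The post's top is 150 mm above the table.
- scale: the green scale, fixed to the table: base 150 (x) by 190 (y) by 46 mm high; origin on the table right under the spindle axis; empty, the pan's upper face is 140 mm above the table. The post stands 98 mm from the spindle towards its +y.
- board: plywood board, fixed, 210 (x) by 250 (y) by 8 mm thick, on which the collars lie; origin at the centre of its underside. The collars lie near its four corners, about 120 mm apart along its x and 144 mm along its y, the small pot in the middle.
- collar0: loose steel collar (thick ring) lying flat: 56 mm across, 22 mm bore, 16 mm thick, about 0.26 kg (they differ by up to 15 %); origin at the centre of its underside. All four are alike.
- collar1: loose steel collar (thick ring) lying flat: 56 mm across, 22 mm bore, 16 mm thick, about 0.26 kg (they differ by up to 15 %); origin at the centre of its underside. All four are alike.
- collar2: loose steel collar (thick ring) lying flat: 56 mm across, 22 mm bore, 16 mm thick, about 0.26 kg (they differ by up to 15 %); origin at the centre of its underside. All four are alike.
- collar3: loose steel collar (thick ring) lying flat: 56 mm across, 22 mm bore, 16 mm thick, about 0.26 kg (they differ by up to 15 %); origin at the centre of its underside. All four are alike.
- pot: loose small white pot, 28 mm across, 30 mm high, standing on the board; origin at its underside. To be left alone.
- jar: loose amber jar, 64 mm across, 85 mm high; origin at its underside. To be left alone.
- sander: loose cork sanding block, 55 by 100 by 35 mm; origin at its underside. To be left alone.
- can: loose white paint can, 90 mm across, 110 mm high; origin at its underside. To be left alone.
- brush: loose paint brush lying on the table; origin at its underside. To be left alone.
- hammer: loose hammer lying on the table; origin at its underside. To be left alone.
Mind the look-alikes: they are no part of the job. Leave any orange or turquoise look-alike of the collar1 alone.

How it is judged:
By the outcome, as a careful person would: the job done as asked, in the order asked, and still so for the second after the job is handed in, with the robot touching nothing.
It also fails if it takes over 72 s, if anything falls off the work surface, if the arm or the gripper's body presses on something with over 40 N, if the wrist force passes 120 N, or if a joint passes its speed limit or range.

## Working session

There is one attempt and no reset: what is moved stays moved. The work goes in short steps, Python scripts to look and compute and a tool call to move; the robot and the scene stay as the last step left them, time stands still between calls to the robot, and variables do not carry over. Pictures are saved under pics/ and viewed, at most 11 in all, crops included, and the job is handed in when it is done.

Besides the shell and the picture viewer there is one more tool, called in YAML: its name, and indented under it one key for each argument. apply_moves: Moves the arm, as the interface text tells. Scaled input: -1 to 1 covers 1000 mm each way for a shift and 90 degrees each way for a turn. Its arguments: {"type":"object","properties":{"targets":{"type":"array","items":{"type":"array","items":{"type":"number"}}},"newtons":{"type":"number"}},"required":["targets"]}

```bash
ls; mkdir -p pics; python3 - <<'E'
from plant import *
import cv2,numpy as np
s=get_state();print(s)
ims=[]
for n in ["top","side"]:
    c=capture(n);np.savez("pics/"+n+"0.npz",**c);print(n,c["camera_matrix"].round(1).tolist(),c["k1"],c["T"].round(3).tolist())
    cv2.imwrite("pics/%s0.png"%n,c["frame"][:,:,::-1])
E
```

```text
pics
{'time_s': 0.0, 'joints': array([-5.32812266e+01,  2.05915568e+01,  6.32566852e-01, -1.98603829e-02,
       -7.01343797e+01, -1.65059393e+01]), 'qd': array([-0.0780349 ,  0.08705282,  0.02283982,  0.0248039 , -0.01209547,
       -0.02006412]), 'joint_torque': array([ 1.00220059e-03, -5.82716739e+01,  2.93074644e+01,  6.99754223e+00,
        7.11113287e-03, -1.97905629e-04]), 'tcp_pos': array([ 0.23302404, -0.63301223,  0.24461293]), 'eef_rot': array([ 1.79905173e+02, -8.62976540e-03, -1.59793923e+02]), 'contact_force': array([-0.4965795 ,  0.04831766,  0.22338622]), 'moment': array([ 0.00061168, -0.00866084, -0.04172024]), 'gripper_force': 0.0, 'gripper_width': 0.08769544386166202}
top [[532.2, 0.0, 320.6], [0.0, 532.2, 234.6], [0.0, 0.0, 1.0]] -0.024889084740534962 [[0.019, -0.997, 0.081, 0.468], [-1.0, -0.019, -0.006, 0.005], [0.008, -0.081, -0.997, 1.319], [0.0, 0.0, 0.0, 1.0]]
side [[549.9, 0.0, 310.7], [0.0, 549.9, 237.4], [0.0, 0.0, 1.0]] -0.15939118262174534 [[-0.877, -0.362, 0.316, 0.082], [-0.48, 0.675, -0.56, 0.865], [-0.01, -0.643, -0.766, 1.29], [0.0, 0.0, 0.0, 1.0]]
```

View pics/top0.png

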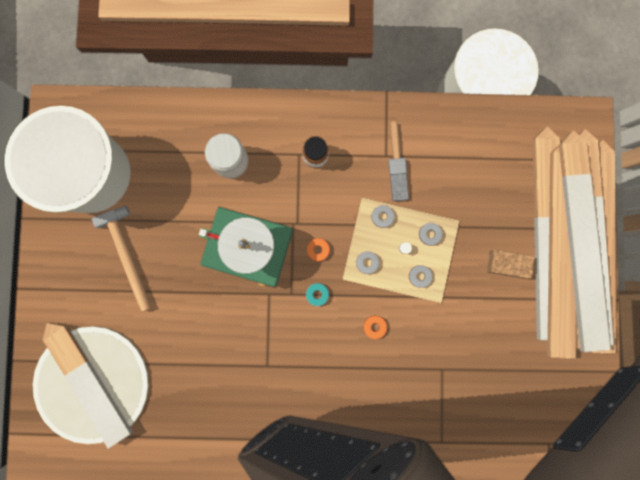

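View pics/side0.png

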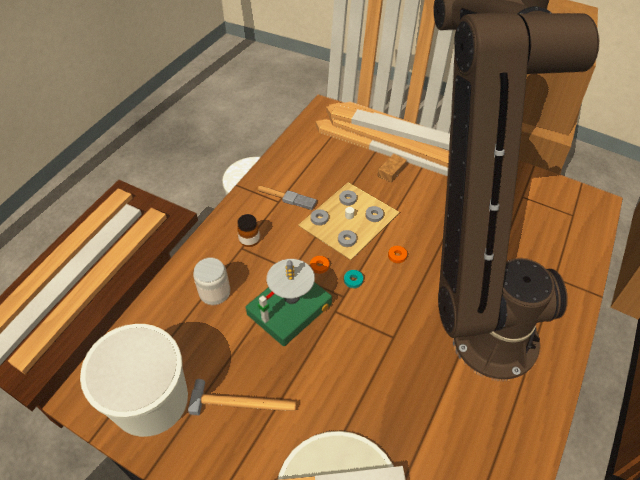

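The top view shows four grey collars on the plywood board at about (383,216), (431,234), (368,263) and (421,276), with the white pot at (406,248). The scale's spindle is at about (246,245) and its post at (203,233). The look-alikes are orange rings at (318,250) and (376,328) and a turquoise ring at (317,295), all off the board. I choose only the grey rings on the board.

```bash
cat > h.py <<'E'
import cv2,numpy as np
from plant import *
def rays(c,uv):
    n=cv2.undistortPoints(np.float64(uv).reshape(-1,1,2),c["camera_matrix"],np.array([c["k1"],0,0,0.]))[:,0]
    return np.c_[n,np.ones(len(n))]@c["T"][:3,:3].T, c["T"][:3,3]
def onplane(c,uv,z):
    d,o=rays(c,uv); return o+d*((z-o[2])/d[:,2])[:,None]
def cloud(c):
    v,u=np.mgrid[0:480,0:640]; d,o=rays(c,np.c_[u.ravel(),v.ravel()])
    return (o+d*c["range_z"].reshape(-1,1)).reshape(480,640,3)
def proj(c,P):
    P=np.atleast_2d(P)-c["T"][:3,3]; p=P@c["T"][:3,:3]
    return cv2.projectPoints(p,np.zeros(3),np.zeros(3),c["camera_matrix"],np.array([c["k1"],0,0,0.]))[0][:,0]
E
python3 - <<'E'
from h import *
for n in ["top","side"]:
    c=dict(np.load("pics/%s0.npz"%n)); c["k1"]=float(c["k1"])
    P=cloud(c); hsv=cv2.cvtColor(c["frame"],cv2.COLOR_RGB2HSV); H,S,V=[hsv[...,i].astype(int) for i in range(3)]
    def blobs(m,z,lab,amin=20):
        m=cv2.morphologyEx(m.astype(np.uint8),cv2.MORPH_OPEN,np.ones((2,2)))
        for k in cv2.findContours(m,cv2.RETR_EXTERNAL,cv2.CHAIN_APPROX_NONE)[0]:
            if cv2.contourArea(k)<amin: continue
            Q=onplane(c,k[:,0],z)[:,:2].astype(np.float32)
            (x,y),(w,h),a=cv2.minAreaRect(Q)
            print(n,lab,k[:,0].mean(0).round(1),"ctr",np.round([x,y],4),"size",np.round([w,h],3),"ang",round(a,1),"z",np.median(P[k[:,0,1],k[:,0,0],2]).round(3))
    inb=(P[...,0]>.35)&(P[...,0]<.7)&(P[...,1]>-.35)&(P[...,1]<.4)
    z=P[...,2]
    blobs(inb&(S<70)&(z>.015)&(z<.05)&(P[...,1]<0),.024,"grey")
    blobs(inb&(z>.12)&(z<.155)&(S<60),.14,"pan")
    blobs(inb&(H>60)&(H<95)&(S>90)&(V<140)&(z>.03),.046,"base")
    blobs(inb&(H>40)&(H<90)&(S>90)&(V>110)&(z>.06),.15,"band",2)
    blobs(inb&((H<8)|(H>172))&(S>140)&(z>.09),.137,"red",2)
    blobs(inb&(H>15)&(H<28)&(V>150)&(z>-.01)&(z<.03)&(P[...,1]<0),.008,"board",1000)
    m=inb&(z>.175)&(z<.23)&(P[...,1]>0)&(P[...,1]<.3); print("spindle",P[m].mean(0),P[m][:,2].max() if m.any() else 0,m.sum())
E
```

```text
top grey [421.  276.7] ctr [ 0.4745 -0.2496] size [0.053 0.054] ang 0.3 z 0.02
top grey [368.2 263.2] ctr [ 0.5061 -0.1201] size [0.054 0.054] ang 1.1 z 0.02
top grey [405.7 248.4] ctr [ 0.5432 -0.2113] size [0.027 0.027] ang 1.1 z 0.028
top grey [431.1 234.5] ctr [ 0.5787 -0.2738] size [0.052 0.054] ang 1.1 z 0.02
top grey [383.4 216.9] ctr [ 0.6195 -0.1568] size [0.054 0.052] ang 0.6 z 0.02
top pan [204.  233.6] ctr [0.5611 0.2576] size [0.016 0.016] ang 1.1 z 0.139
top pan [246.4 246.1] ctr [0.5354 0.1613] size [0.12  0.122] ang 1.1 z 0.136
top base [262.8 277.6] ctr [0.4636 0.1392] size [0.031 0.076] ang 1.1 z 0.044
top base [215.5 259.2] ctr [0.5023 0.2505] size [0.087 0.05 ] ang 28.3 z 0.045
top base [277.7 228.4] ctr [0.5849 0.1014] size [0.055 0.016] ang 67.1 z 0.044
top base [224.7 220.1] ctr [0.5937 0.223 ] size [0.051 0.059] ang 73.6 z 0.044
top red [213.9 236.5] ctr [0.5553 0.2353] size [0.022 0.008] ang 72.7 z 0.136
top board [401.9 251.1] ctr [ 0.5389 -0.2054] size [0.253 0.212] ang 77.6 z 0.002
spindle [0.53669172 0.16306193 0.19556997] 0.21382469127329595 72
side grey
[... 237 characters left out ...]
de grey [375. 214.] ctr [ 0.4731 -0.24  ] size [0.05 0.06] ang 24.9 z 0.019
side grey [348.7 197.8] ctr [ 0.5776 -0.2653] size [0.048 0.058] ang 26.6 z 0.02
side pan [263.2 301.7] ctr [0.561  0.2632] size [0.015 0.027] ang 31.5 z 0.134
side pan [291.1 277.7] ctr [0.5343 0.1701] size [0.119 0.123] ang 28.5 z 0.138
side base [266.5 293.1] ctr [0.6063 0.1854] size [0.023 0.011] ang 80.5 z 0.046
side base [286.4 310.5] ctr [0.5343 0.1855] size [0.191 0.15 ] ang 74.7 z 0.043
side red [270.2 295.9] ctr [0.5552 0.2379] size [0.021 0.008] ang 80.3 z 0.134
side board [348.9 220.4] ctr [ 0.5392 -0.1961] size [0.254 0.211] ang 77.7 z 0.004
spindle [0.53720585 0.16996394 0.19373183] 0.211816958746746 75
```

```bash
cat >> h.py <<'E'
from scipy.spatial.transform import Rotation as Ro
def plan(target,yaw=-105):
    s=get_state(); R=Ro.from_euler("xyz",s["eef_rot"],degrees=True).as_matrix()
    R2=Ro.from_euler("xyz",[180,0,yaw],degrees=True).as_matrix()
    d=np.array(target)-s["tcp_pos"]
    print("t",round(s["time_s"],2),"tcp",s["tcp_pos"].round(4),"rot",s["eef_rot"].round(2),"F",s["contact_force"].round(2),"w",round(s["gripper_width"],4))
    print("shift(current tool)",(R.T@d).round(4),"shift(final tool)",(R2.T@d).round(4),"rotvec/90",(Ro.from_matrix(R.T@R2).as_rotvec(degrees=True)/90).round(4))
E
python3 - <<'E'
from h import *
c=capture("wrist"); s=get_state()
R=Ro.from_euler("xyz",s["eef_rot"],degrees=True).as_matrix()
print("cam in tool",(R.T@(c["T"][:3,3]-s["tcp_pos"])).round(4),(R.T@c["T"][:3,:3]).round(3).tolist(),c["camera_matrix"].round(0).tolist(),c["k1"])
plan([.52,-.16,.26])
E
```

```text
cam in tool [ 0.0782 -0.0002 -0.1381] [[-0.001, -0.958, -0.288], [1.0, -0.0, -0.001], [0.0, -0.288, 0.958]] [[347.0, 0.0, 319.0], [0.0, 347.0, 236.0], [0.0, 0.0, 1.0]] -0.04079740581324296
t 0.15 tcp [ 0.2331 -0.6331  0.2448] rot [ 1.7993e+02 -1.0000e-02 -1.5979e+02] F [0.05 0.33 0.34] w 0.0874
shift(current tool) [-0.4327  0.3449 -0.0148] shift(final tool) [-0.5313 -0.1547 -0.0152] rotvec/90 [ 8.000e-04  3.000e-04 -6.088e-01]
```

apply_moves:
  targets:
    - [1, 0, 0, 0, 0, 0, -0.0761]
    - [1, 0, 0, 0, 0, 0, -0.0761]
    - [1, 0, 0, 0, 0, 0, -0.0761]
    - [1, 0, 0, 0, 0, 0, -0.0761]
    - [1, 0, 0, 0, 0, 0, -0.0761]
    - [1, 0, 0, 0, 0, 0, -0.0761]
    - [1, 0, 0, 0, 0, 0, -0.0761]
    - [1, 0, 0, 0, 0, 0, -0.0761]
    - [1, -0.035, -0.01, 0, 0, 0, 0]
    - [1, -0.035, -0.01, 0, 0, 0, 0]
    - [1, -0.035, -0.01, 0, 0, 0, 0]
    - [1, -0.035, -0.01, 0, 0, 0, 0]
    - [1, -0.035, -0.01, 0, 0, 0, 0]
    - [1, -0.035, -0.01, 0, 0, 0, 0]
    - [1, -0.035, -0.01, 0, 0, 0, 0]
    - [1, -0.035, -0.01, 0, 0, 0, 0]
    - [1, -0.035, -0.01, 0, 0, 0, 0]
    - [1, -0.035, -0.01, 0, 0, 0, 0]
    - [1, -0.035, -0.01, 0, 0, 0, 0]
    - [1, -0.035, -0.01, 0, 0, 0, 0]
  newtons: 30

```text
time_s: 1.82
tcp_pos: [0.4582, -0.257, 0.2456]
eef_rot: [-180.0, 0.0, -105.0]
contact_force: [1.2, -0.9, -0.4]
gripper_width: 0.0875
gripper_force: 0.0
```

apply_moves:
  targets:
    - [1, -0.035, -0.01, 0, 0, 0, 0]
    - [1, -0.035, -0.01, 0, 0, 0, 0]
    - [1, -0.035, -0.01, 0, 0, 0, 0]
    - [1, 0, 0, 0, 0, 0, 0]
    - [1, 0, 0, 0, 0, 0, 0]

```text
time_s: 2.23
tcp_pos: [0.5146, -0.1634, 0.2452]
eef_rot: [180.0, -0.0, -104.8]
contact_force: [1.3, -1.1, 0.2]
gripper_width: 0.088
gripper_force: 0.0
```

```bash
python3 - <<'E'
from h import *
c=capture("wrist"); cv2.imwrite("pics/w1.png",c["frame"][:,:,::-1]); np.savez("pics/w1.npz",**c)
plan([.52,-.16,.26])
c=capture("side");np.savez("pics/side1.npz",**c); t=capture("top");np.savez("pics/top1.npz",**t)
E
```

```text
t 2.28 tcp [ 0.514  -0.1644  0.2452] rot [ 1.7996e+02 -1.0000e-02 -1.0489e+02] F [-0.42 -0.72 -0.65] w 0.0877
shift(current tool) [-0.0058 -0.0047 -0.0148] shift(final tool) [-0.0058 -0.0047 -0.0148] rotvec/90 [ 0.0005 -0.0001  0.0012]
```

View pics/w1.png

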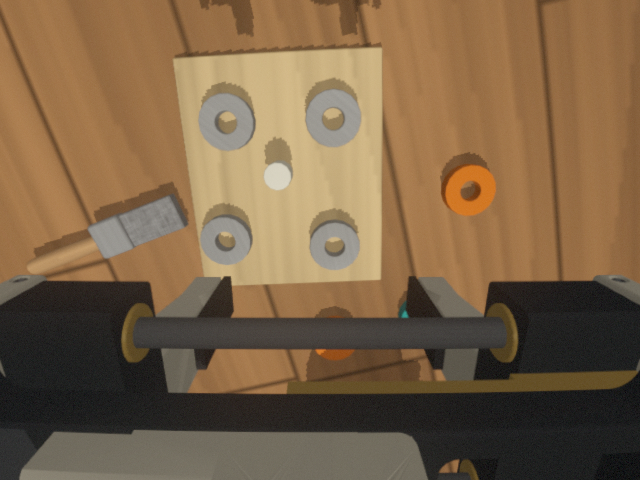

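The wrist view shows the four grey collars on the board at (227,121), (333,117), (226,240) and (334,245), the pot at (278,176), and the open fingertips near (215,285) and (425,285). The orange and turquoise rings lie off the board.

```bash
cat >> h.py <<'E'
def greys(c,lab,z=.024,area=None,zr=(.012,.05)):
    P=cloud(c); hsv=cv2.cvtColor(c["frame"],cv2.COLOR_RGB2HSV); Z=P[...,2]
    inb=(P[...,0]>.4)&(P[...,0]<.68)&(P[...,1]>-.33)&(P[...,1]<-.06)
    m=(inb&(hsv[...,1]<70)&(Z>zr[0])&(Z<zr[1])).astype(np.uint8)
    out=[]
    for k in cv2.findContours(m,cv2.RETR_EXTERNAL,cv2.CHAIN_APPROX_NONE)[0]:
        if cv2.contourArea(k)<150: continue
        Q=onplane(c,k[:,0],z)[:,:2]; (x,y),(w,h),a=cv2.fitEllipse((Q*1000).astype(np.float32))
        Pm=P[k[:,0,1],k[:,0,0]]
        print(lab,k[:,0].mean(0).round(1),"ctr",np.round([x,y],1),"axes",np.round([w,h],1),"z",np.median(Pm[:,2]).round(4)); out.append((x/1000,y/1000))
    return out
E
python3 - <<'E'
from h import *
for n in ["w1","top1","side1"]:
    c=dict(np.load("pics/%s.npz"%n)); c["k1"]=float(c["k1"])
    greys(c,n)
    P=cloud(c);hsv=cv2.cvtColor(c["frame"],cv2.COLOR_RGB2HSV)
    m=((hsv[...,0]>15)&(hsv[...,0]<28)&(hsv[...,2]>150)&(abs(P[...,1]+.2)<.15)&(abs(P[...,0]-.54)<.15)&(abs(P[...,2])<.03)).astype(np.uint8)
    ks=cv2.findContours(cv2.morphologyEx(m,cv2.MORPH_OPEN,np.ones((3,3))),0,1)[0]; k=max(ks,key=cv2.contourArea)
    q=onplane(c,k[:,0],.008)[:,:2].astype(np.float32); print("board",cv2.minAreaRect(q), "z",np.median(P[m>0][:,2]))
E
```

```text
w1 [334.1 244.9] ctr [ 509.2 -119.8] axes [53.9 56.5] z 0.022
w1 [226.  239.2] ctr [ 622.1 -156.1] axes [54.3 57.8] z 0.0216
w1 [171.6 213.1] ctr [ 668.2 -198.2] axes [17.2 45.9] z 0.0156
w1 [277.9 174.7] ctr [ 546.7 -208.7] axes [27.9 30.3] z 0.0352
w1 [226.2 121.7] ctr [ 581.4 -272. ] axes [53.8 55.6] z 0.0225
w1 [333.1 117.4] ctr [ 478.2 -248.3] axes [54. 54.] z 0.0225
board ((0.5426982641220093, -0.20251303911209106), (0.24957646429538727, 0.21082061529159546), 77.61167907714844) z 0.007154346980371651
board ((0.44103026390075684, -0.2785782217979431), (0.06161759793758392, 0.047412287443876266), 78.54295349121094) z 0.006713010789091811
side1 [346.7 238.1] ctr [ 508.1 -111.4] axes [52.  60.7] z 0.0196
side1 [319.1 216.7] ctr [ 622.1 -147.5] axes [52.2 59.9] z 0.0209
side1 [374.1 213.4] ctr [ 477.1 -240.9] axes [51.8 62.5] z 0.0211
side1 [347.7 197.4] ctr [ 581.  -265.5] axes [51.6 61.1] z 0.021
board ((0.5430302023887634, -0.19858911633491516), (0.2551230192184448, 0.21388942003250122), 77.30764770507812) z 0.00772090378503465
```

```bash
python3 - <<'E'
from h import *
L=[]
for i in range(4):
    c=capture("wrist"); s=get_state(); R=Ro.from_euler("xyz",s["eef_rot"],degrees=True).as_matrix()
    print((R.T@(c["T"][:3,3]-s["tcp_pos"])).round(4),s["tcp_pos"].round(4))
    L.append([p for p in greys(c,i)])
plan([.509,-.1195,.10])
E
```

```text
[ 7.790e-02  1.000e-04 -1.381e-01] [ 0.5134 -0.1658  0.2455]
0 [333.9 246.9] ctr [ 509.3 -119.9] axes [53.7 56.6] z 0.0221
0 [225.8 241.8] ctr [ 622.1 -156. ] axes [54.4 57.8] z 0.0219
0 [172.1 216. ] ctr [ 668.2 -198. ] axes [17.2 46.7] z 0.0157
0 [277.4 177.2] ctr [ 546.8 -208.7] axes [27.6 30.7] z 0.0361
0 [225.8 124.6] ctr [ 581.4 -271.9] axes [54.1 55.5] z 0.0222
0 [332.1 120.2] ctr [ 478.2 -248.3] axes [53.8 54. ] z 0.0224
[ 7.810e-02  1.000e-04 -1.382e-01] [ 0.5134 -0.166   0.2455]
1 [333.9 247. ] ctr [ 509.3 -119.8] axes [53.7 56.5] z 0.0219
1 [225.7 242.1] ctr [ 622.3 -155.9] axes [54.2 57.8] z 0.0219
1 [171.8 216.1] ctr [ 668.3 -198.2] axes [17.2 45.9] z 0.0159
1 [277.5 177.8] ctr [ 546.9 -208.6] axes [27.6 30.8] z 0.0358
1 [225.7 124.9] ctr [ 581.4 -272. ] axes [54.1 55.6] z 0.0222
1 [332.  120.5] ctr [ 478.2 -248.2] axes [53.8 54.1] z 0.0224
[ 0.0782  0.0002 -0.1382] [ 0.5134 -0.166   0.2456]
2 [334. 247.] ctr [ 509.3 -119.8] axes [53.7 56.4] z 0.022
2 [226.  242.3] ctr [ 622.2 -156. ] axes [54.3 57.9] z 0.0219
2 [172.1 216.5] ctr [ 668.1 -198. ] axes [17.3 45.5] z 0.0158
2 [277.5 177.8] ctr [ 546.9 -208.6] axes [27.6 30.7] z 0.0358
2 [225.6 125.1] ctr [ 581.4 -271.9] axes [54.2 55.7] z 0.0222
2 [332.  120.5] ctr [ 478.2 -248.2] axes [53.9 54.1] z 0.0225
[ 0.0783  0.0002 -0.1382] [ 0.5135 -0.166   0.2456]
3 [333.9 246.9] ctr [ 509.3 -119.8] axes [53.9 56.4] z 0.0217
3 [226.2 242.2] ctr [ 622.2 -155.9] axes [54.2 58. ] z 0.0217
3 [172.1 216.4] ctr [ 668.1 -197.9] axes [17.5 46.1] z 0.0158
3 [277.6 177.8] ctr [ 546.9 -208.6] axes [27.6 30.7] z 0.0356
3 [225.7 125.1] ctr [ 581.4 -272. ] axes [54.2 55.6] z 0.0221
3 [332.1 120.5] ctr [ 478.2 -248.2] axes [53.9 54. ] z 0.0223
t 2.58 tcp [ 0.5135 -0.166   0.2456] rot [-180.      0.   -105.08] F [-0.4  -0.06  0.26] w 0.0873
shift(current tool) [-0.0437  0.0164  0.1456] shift(final tool) [-0.0437  0.0163  0.1456] rotvec/90 [-0.      0.     -0.0009]
```

apply_moves:
  targets:
    - [1, -0.022, 0.008, 0.03, 0, 0, 0]
    - [1, -0.0227, 0.008, 0.03, 0, 0, 0]
    - [1, 0, 0, 0.035, 0, 0, 0]
    - [1, 0, 0, 0.035, 0, 0, 0]
    - [1, 0, 0, 0.03, 0, 0, 0]
    - [1, 0, 0, 0.02, 0, 0, 0]
    - [1, 0, 0, 0.015, 0, 0, 0]
    - [1, 0, 0, 0.01, 0, 0, 0]
    - [1, 0, 0, 0.005, 0, 0, 0]
    - [1, 0, 0, 0.0025, 0, 0, 0]
    - [1, 0, 0, 0, 0, 0, 0]
    - [1, 0, 0, 0, 0, 0, 0]
    - [1, 0, 0, 0, 0, 0, 0]

```text
time_s: 3.67
tcp_pos: [0.5107, -0.1178, 0.034]
eef_rot: [-179.9, 0.0, -105.0]
contact_force: [-0.6, 0.6, -0.3]
gripper_width: 0.0875
gripper_force: 0.0
```

```bash
python3 - <<'E'
from h import *
c=capture("wrist"); cv2.imwrite("pics/w2.png",c["frame"][:,:,::-1]); np.savez("pics/w2.npz",**c)
plan([.5095,-.119,.030])
E
```

```text
t 3.72 tcp [ 0.5107 -0.1177  0.034 ] rot [-1.7991e+02  4.0000e-02 -1.0499e+02] F [0.53 0.84 0.04] w 0.0877
shift(current tool) [0.0015 0.0008 0.004 ] shift(final tool) [0.0015 0.0008 0.004 ] rotvec/90 [-0.0011  0.0004  0.0001]
```

View pics/w2.png

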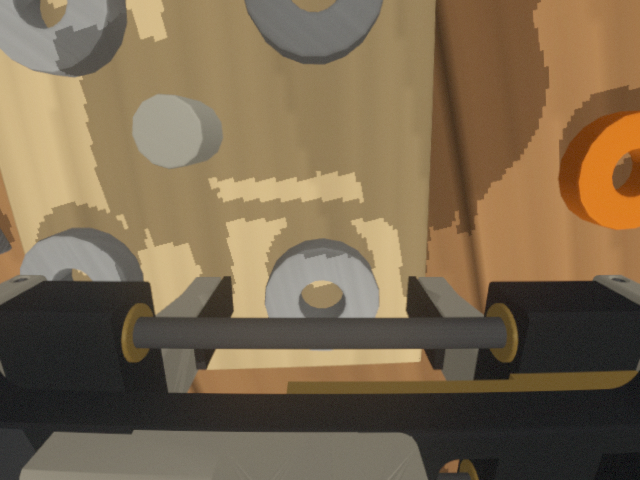

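The wrist close-up confirms the choice: a grey collar on the board between the open fingers, with its bore at (322,296). The orange ring at (615,170) and the pot at (175,130) are clear of the fingers.

apply_moves:
  targets:
    - [1, 0.001, 0.001, 0.004, 0, 0, 0]
    - [1, 0, 0, 0, 0, 0, 0]
    - [0.5, 0, 0, 0, 0, 0, 0]
    - [0.5, 0, 0, 0, 0, 0, 0]
    - [0.5, 0, 0, 0, 0, 0, 0]
    - [0.5, 0, 0, 0, 0, 0, 0]
    - [0.5, 0, 0, 0, 0, 0, 0]
    - [0.5, 0, 0, 0, 0, 0, 0]
    - [0.5, 0, 0, 0, 0, 0, 0]
  newtons: 30

```text
time_s: 4.47
tcp_pos: [0.5089, -0.1185, 0.0291]
eef_rot: [-180.0, 0.0, -105.0]
contact_force: [-0.1, 0.3, 1.0]
gripper_width: 0.0554
gripper_force: 30.0
```

apply_moves:
  targets:
    - [0.5, 0, 0, -0.01, 0, 0, 0]
    - [0.5, 0, 0, -0.03, 0, 0, 0]
    - [0.5, 0, 0, -0.04, 0, 0, 0]
    - [0.5, -0.01, 0.001, -0.039, 0, 0, 0]
    - [0.5, -0.02, 0.003, -0.036, 0, 0, 0]
    - [0.5, -0.03, 0.004, -0.028, 0, 0, 0]
    - [0.5, -0.035, 0.005, -0.022, 0, 0, 0]
    - [0.5, -0.035, 0.005, -0.016, 0, 0, 0]
    - [0.5, -0.035, 0.005, -0.01, 0, 0, 0]
    - [0.5, -0.035, 0.005, 0, 0, 0, 0]
    - [0.5, -0.035, 0.004, 0, 0, 0, 0]
    - [0.5, -0.035, 0.004, 0, 0, 0, 0]
    - [0.5, -0.03, 0.004, 0, 0, 0, 0]
    - [0.5, -0.02, 0.003, 0, 0, 0, 0]
    - [0.5, -0.015, 0.001, 0, 0, 0, 0]
    - [0.5, -0.007, 0, 0, 0, 0, 0]
    - [0.5, 0, 0, 0, 0, 0, 0]
    - [0.5, 0, 0, 0, 0, 0, 0]
    - [0.5, 0, 0, 0, 0, 0, 0]

```text
time_s: 6.05
tcp_pos: [0.5546, 0.222, 0.2601]
eef_rot: [180.0, -0.0, -105.0]
contact_force: [0.1, -0.7, -3.0]
gripper_width: 0.0558
gripper_force: 30.0
```

```bash
python3 - <<'E'
from h import *
c=capture("wrist"); cv2.imwrite("pics/w3.png",c["frame"][:,:,::-1]); np.savez("pics/w3.npz",**c)
for n in ["side","top"]:
    d=capture(n); np.savez("pics/%s3.npz"%n,**d)
plan([.539,.165,.26])
E
```

```text
t 6.2 tcp [0.5548 0.2222 0.2603] rot [-1.7999e+02  1.0000e-02 -1.0506e+02] F [-0.01  0.12 -3.17] w 0.0558
shift(current tool) [0.0593 0.0004 0.0003] shift(final tool) [0.0593 0.0004 0.0003] rotvec/90 [-0.0001  0.0001 -0.0007]
```

View pics/w3.png

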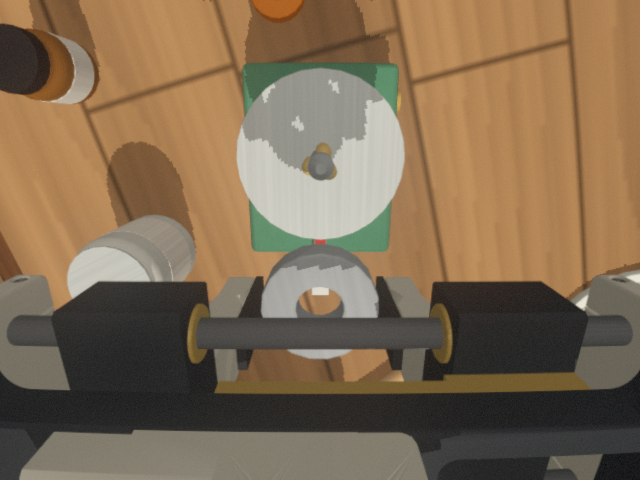

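The view shows the spindle tip at (322,165) above the pan's centre at (320,153), three balls showing in the ring, the pointer at (320,242), and the held collar centred near (320,305).

```bash
python3 - <<'E'
from h import *
c=dict(np.load("pics/w3.npz")); c["k1"]=float(c["k1"])
P=cloud(c);hsv=cv2.cvtColor(c["frame"],cv2.COLOR_RGB2HSV);Z=P[...,2]
tcp=np.array([.5548,.2222,.2603]);R=Ro.from_euler("xyz",[180,0,-105.0],degrees=True).as_matrix()
m=((hsv[...,1]<60)&(abs(Z-.14)<.015)); m[245:]=0
k=max(cv2.findContours(m.astype(np.uint8),0,1)[0],key=cv2.contourArea)
k=cv2.convexHull(k); e=cv2.fitEllipse((onplane(c,k[:,0],.14)[:,:2]*1000).astype(np.float32));print("pan",e,"z",np.median(Z[m]))
s=(Z>.17)&(Z<.23); s[240:]=0;print("spindle all",P[s].mean(0),s.sum())
s=(Z>.205)&(Z<.23); s[240:]=0; v,u=np.nonzero(s);print("tip",P[s].mean(0),s.sum(),Z[s].max(),u.mean(),v.mean(), onplane(c,[[u.mean(),v.mean()]],.212))
g=cv2.cvtColor(c["frame"],cv2.COLOR_RGB2GRAY)
for col in (300,320,340): print(col,g[240:300:2,col].tolist(),"|",g[348:366,col].tolist())
for row in (290,300,308): print(row,g[row,255:385:3].tolist())
cz=tcp[2]-.005
for r in (245,264,357,358): print(r,((onplane(c,[[320,r]],cz)-tcp)@R).round(4))
print("collar depth z",np.nanmedian(Z[275:285,290:350]), np.median(Z[350:355,310:330]))
E
```

```text
pan ((538.6326293945312, 164.73007202148438), (122.20023345947266, 122.75823974609375), 34.34933090209961) z 0.13905087699441585
spindle all [0.53822277 0.1634121  0.19828446] 855
tip [0.53833363 0.16441576 0.20868733] 332 0.21297843398285113 320.6144578313253 167.2710843373494 [[0.53825966 0.16409927 0.212     ]]
300 [128, 126, 127, 121, 101, 102, 100, 100, 111, 124, 125, 122, 123, 120, 121, 162, 169, 171, 168, 168, 169, 169, 169, 171, 172, 170, 171, 168, 144, 143] | [76, 129, 167, 174, 171, 169, 167, 148, 114, 101, 103, 102, 100, 102, 100, 103, 100, 102]
320 [129, 112, 109, 104, 107, 109, 111, 129, 127, 122, 122, 121, 123, 122, 125, 165, 173, 174, 174, 174, 174, 175, 175, 178, 217, 218, 217, 211, 134, 133] | [81, 133, 173, 176, 176, 176, 176, 176, 176, 172, 148, 110, 92, 94, 94, 93, 92, 94]
340 [124, 125, 127, 125, 108, 107, 105, 110, 116, 125, 121, 118, 127, 161, 170, 172, 173, 174, 174, 175, 175, 175, 176, 173, 176, 174, 175, 171, 153, 137] | [78, 141, 179, 184, 180, 181, 176, 159, 135, 122, 103, 94, 94, 97, 96, 95, 92, 90]
290 [49, 50, 50, 126, 164, 166, 169, 170, 168, 166, 170, 171, 171, 168, 170, 170, 171, 151, 145, 201, 218, 217, 217, 218, 214, 142, 162, 172, 173, 176, 177, 172, 171, 173, 174, 177, 173, 169, 172, 171, 131, 50, 48, 48]
300 [45, 47, 91, 165, 167, 166, 165, 169, 171, 168, 168, 172, 173, 170, 148, 142, 136, 100, 119, 141, 134, 132, 132, 134, 136, 138, 139, 135, 134, 149, 176, 174, 173, 171, 172, 176, 177, 175, 173, 171, 172, 107, 46, 43]
308 [44, 46, 121, 164, 168, 169, 167, 169, 170, 171, 169, 167, 172, 166, 98, 100, 127, 130, 98, 117, 133, 131, 133, 132, 132, 138, 137, 112, 87, 88, 166, 176, 176, 175, 173, 176, 179, 178, 175, 176, 153, 90, 41, 41]
245 [[0.0313 0.0005 0.005 ]]
264 [[0.0224 0.0005 0.005 ]]
357 [[-0.0258  0.0005  0.005 ]]
358 [[-0.0264  0.0005  0.005 ]]
collar depth z 0.25406339397636063 0.2540512463462277
```

apply_moves:
  targets:
    - [0.5, 0.015, 0.0004, 0, 0, 0, 0]
    - [0.5, 0.025, 0, 0, 0, 0, 0]
    - [0.5, 0.0144, 0, 0, 0, 0, 0]
    - [0.5, 0.005, 0, 0.01, 0, 0, 0]
    - [0.5, 0, 0, 0.012, 0, 0, 0]
    - [0.5, 0, 0, 0.01, 0, 0, 0]
    - [0.5, 0, 0, 0.003, 0, 0, 0]
    - [0.5, 0, 0, 0, 0, 0, 0]
    - [0.5, 0, 0, 0, 0, 0, 0]
    - [0.5, 0, 0, 0, 0, 0, 0]

```text
time_s: 7.03
tcp_pos: [0.5394, 0.1664, 0.2255]
eef_rot: [-180.0, 0.0, -105.0]
contact_force: [-0.2, -0.2, -2.8]
gripper_width: 0.0553
gripper_force: 30.0
```

apply_moves:
  targets:
    - [0.5, 0.001, 0, 0.005, 0, 0, 0]
    - [0.5, 0, 0, 0.006, 0, 0, 0]
    - [0.5, 0, 0, 0.006, 0, 0, 0]
    - [0.5, 0, 0, 0.003, 0, 0, 0]
    - [0.5, 0, 0, 0, 0, 0, 0]
    - [0.5, 0, 0, 0, 0, 0, 0]

```text
time_s: 7.53
tcp_pos: [0.5387, 0.1649, 0.2048]
eef_rot: [180.0, -0.0, -105.0]
contact_force: [0.2, 0.0, -1.9]
gripper_width: 0.0556
gripper_force: 30.0
```

```bash
python3 - <<'E'
from h import *
c=capture("wrist"); cv2.imwrite("pics/w4.png",c["frame"][200:400,180:460,::-1].repeat(2,0).repeat(2,1)); np.savez("pics/w4.npz",**c)
plan([.539,.165,.2])
E
```

```text
t 7.58 tcp [0.5388 0.165  0.2051] rot [-1.8000e+02 -1.0000e-02 -1.0499e+02] F [ 0.37  0.01 -2.22] w 0.0556
shift(current tool) [-0.     -0.0002  0.0051] shift(final tool) [-0.     -0.0002  0.0051] rotvec/90 [-0.     -0.0001  0.0001]
```

View pics/w4.png

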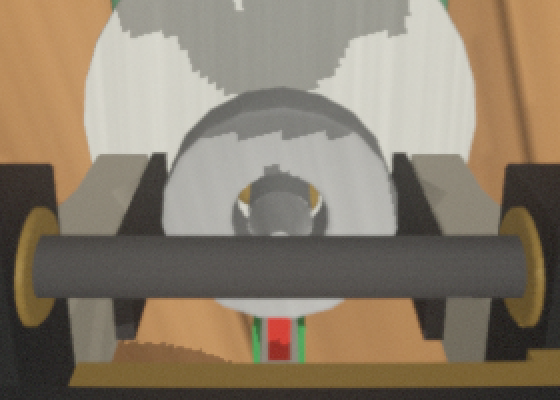

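The close crop shows the spindle standing in the middle of the held collar's bore at about (280,215), with brass balls on both sides. The collar is threaded.

apply_moves:
  targets:
    - [0.5, 0, 0, 0.003, 0, 0, 0]
    - [0.5, 0, 0, 0.002, 0, 0, 0]
    - [0.5, 0, 0, 0, 0, 0, 0]
    - [0.5, 0, 0, 0, 0, 0, 0]
    - [0.8, 0, 0, 0, 0, 0, 0]
    - [0.8, 0, 0, 0, 0, 0, 0]
    - [0.8, 0, 0, 0, 0, 0, 0]
    - [0.8, 0, 0, 0, 0, 0, 0]
    - [0.8, 0, 0, -0.005, 0, 0, 0]
    - [0.8, 0, 0, -0.01, 0, 0, 0]
    - [0.8, 0, 0, -0.01, 0, 0, 0]
    - [0.8, 0, 0, 0, 0, 0, 0]
    - [0.36, 0, 0, 0, 0, 0, 0]
    - [0.36, 0, 0, 0, 0, 0, 0]
    - [0.36, 0, 0, 0, 0, 0, 0]
    - [0.36, 0, 0, 0, 0, 0, 0]
    - [0.36, 0, 0, 0, 0, 0, 0]

```text
time_s: 9.0
tcp_pos: [0.5386, 0.1649, 0.2247]
eef_rot: [180.0, -0.0, -105.0]
contact_force: [0.1, -0.5, 0.3]
gripper_width: 0.0425
gripper_force: 0.0
```

```bash
python3 - <<'E'
from h import *
c=capture("wrist"); cv2.imwrite("pics/w5.png",c["frame"][200:400,180:460,::-1].repeat(2,0).repeat(2,1)); np.savez("pics/w5.npz",**c)
plan([.539,.165,.2])
P=cloud(c);print(np.median(P[265:285,290:350,2]))
E
```

```text
t 9.05 tcp [0.5387 0.1649 0.2247] rot [ 1.7998e+02 -3.0000e-02 -1.0499e+02] F [ 0.05 -0.14  0.1 ] w 0.0384
shift(current tool) [-0.0002 -0.0003  0.0247] shift(final tool) [-0.0001 -0.0003  0.0247] rotvec/90 [ 0.0003 -0.0003  0.0001]
0.18684880686743346
```

View pics/w5.png

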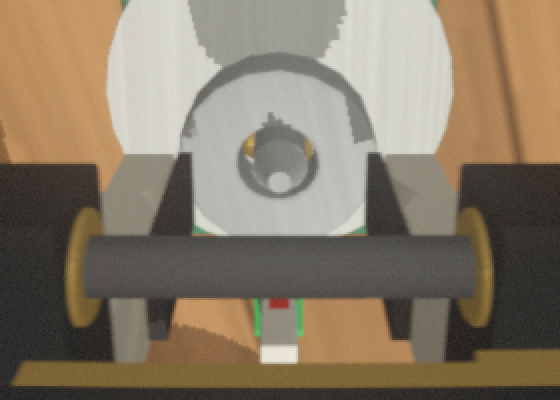

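The crop shows the collar lying level on the top balls, with the spindle inside its bore at about (280,160). The fingers are closing to straddle the spindle above the ring.

apply_moves:
  targets:
    - [0.36, 0, 0, 0.008, 0, 0, 0]
    - [0.36, 0, 0, 0.007, 0, 0, 0]
    - [0.36, 0, 0, 0.004, 0, 0, 0]
    - [0.36, 0, 0, 0.003, 0, 0, 0]
    - [0.36, 0, 0, 0.003, 0, 0, 0]
    - [0.36, 0, 0, 0.003, 0, 0, 0]
    - [0.36, 0, 0, 0.003, 0, 0, 0]
    - [0.36, 0, 0, 0.003, 0, 0, 0]
    - [0.36, 0, 0, 0.003, 0, 0, 0]
    - [0.36, 0, 0, 0, 0, 0, 0]
    - [0.36, 0, 0, 0, 0, 0, 0]

```text
time_s: 9.97
tcp_pos: [0.5387, 0.165, 0.1878]
eef_rot: [180.0, -0.0, -105.0]
contact_force: [-0.7, 0.3, 0.6]
gripper_width: 0.0315
gripper_force: 0.4
```

apply_moves:
  targets:
    - [0.36, 0, 0, 0.003, 0, 0, 0]
    - [0.36, 0, 0, 0.003, 0, 0, 0]
    - [0.36, 0, 0, 0.003, 0, 0, 0]
    - [0.36, 0, 0, 0.003, 0, 0, 0]
    - [0.36, 0, 0, 0.003, 0, 0, 0]
    - [0.36, 0, 0, 0, 0, 0, 0]
    - [0.36, 0, 0, 0, 0, 0, 0]

```text
time_s: 10.55
tcp_pos: [0.539, 0.1651, 0.1731]
eef_rot: [-180.0, 0.0, -105.0]
contact_force: [-0.5, -0.2, 4.3]
gripper_width: 0.0315
gripper_force: 2.2
```

apply_moves:
  targets:
    - [0.36, 0, 0, 0.003, 0, 0, 0]
    - [0.36, 0, 0, 0.003, 0, 0, 0]
    - [0.36, 0, 0, 0.003, 0, 0, 0]
    - [0.36, 0, 0, 0.003, 0, 0, 0]
    - [0.36, 0, 0, 0.003, 0, 0, 0]
    - [0.36, 0, 0, 0, 0, 0, 0]
    - [0.36, 0, 0, 0, 0, 0, 0]

```text
time_s: 11.13
tcp_pos: [0.5386, 0.165, 0.1577]
eef_rot: [180.0, -0.0, -105.0]
contact_force: [-1.1, 1.0, 1.5]
gripper_width: 0.0318
gripper_force: 0.9
```

apply_moves:
  targets:
    - [0.36, 0, 0, 0.003, 0, 0, 0]
    - [0.36, 0, 0, 0.003, 0, 0, 0]
    - [0.36, 0, 0, 0.003, 0, 0, 0]
    - [0.36, 0, 0, 0.003, 0, 0, 0]
    - [0.36, 0, 0, 0, 0, 0, 0]
    - [0.36, 0, 0, 0, 0, 0, 0]

```text
time_s: 11.63
tcp_pos: [0.5387, 0.165, 0.146]
eef_rot: [180.0, -0.0, -105.0]
contact_force: [-2.2, 0.3, 5.1]
gripper_width: 0.0315
gripper_force: 2.4
```

apply_moves:
  targets:
    - [0.36, 0, 0, 0.003, 0, 0, 0]
    - [0.36, 0, 0, 0.003, 0, 0, 0]
    - [0.36, 0, 0, 0.003, 0, 0, 0]
    - [0.36, 0, 0, 0.003, 0, 0, 0]
    - [0.36, 0, 0, 0.003, 0, 0, 0]
    - [0.36, 0, 0, 0, 0, 0, 0]
    - [0.36, 0, 0, 0, 0, 0, 0]
    - [0.36, 0, 0, 0, 0, 0, 0]

```text
time_s: 12.3
tcp_pos: [0.5388, 0.165, 0.1316]
eef_rot: [-180.0, 0.0, -105.0]
contact_force: [-3.8, 0.5, 8.3]
gripper_width: 0.0314
gripper_force: 4.2
```

The force and height agree: the tip is at 0.1126 m, matching pan plus 16 mm at 8.3 N, so the first collar is home. I back off and measure the marker and pan.

apply_moves:
  targets:
    - [0.36, 0, 0, -0.01, 0, 0, 0]
    - [0.36, 0, 0, -0.03, 0, 0, 0]
    - [0.36, 0, 0, -0.04, 0, 0, 0]
    - [0.36, 0, 0, -0.035, 0, 0, 0]
    - [0.7, 0.02, 0, -0.014, 0, 0, 0]
    - [1, 0.035, -0.004, 0, 0, 0, 0]
    - [1, 0.035, -0.005, 0, 0, 0, 0]
    - [1, 0.035, -0.006, 0, 0, 0, 0]
    - [1, 0.035, -0.006, 0, 0, 0, 0]
    - [1, 0.035, -0.006, 0, 0, 0, 0]

```text
time_s: 13.13
tcp_pos: [0.5137, -0.0318, 0.2605]
eef_rot: [-180.0, 0.0, -105.0]
contact_force: [0.9, -0.1, 0.6]
gripper_width: 0.0658
gripper_force: 0.0
```

```bash
python3 - <<'E'
from h import *
np.savez("pics/side4.npz",**capture("side")); np.savez("pics/top4.npz",**capture("top")); plan([.5,0,.2])
c=dict(np.load("pics/side4.npz"))
im=c["frame"][255:335,215:335,::-1]; cv2.imwrite("pics/side4c.png",cv2.resize(im,None,fx=6,fy=6,interpolation=cv2.INTER_CUBIC))
for n in ["w3","w4","w5","side0","side1","side3","side4"]:
    c=dict(np.load("pics/%s.npz"%n)); c["k1"]=float(c["k1"]); P=cloud(c); hsv=cv2.cvtColor(c["frame"],cv2.COLOR_RGB2HSV).astype(int)
    near=np.hypot(P[...,0]-.5625,P[...,1]-.2585)<.035
    g=near&(hsv[...,0]>40)&(hsv[...,0]<85)&(hsv[...,1]>110)&(P[...,2]>.06)
    r=(np.hypot(P[...,0]-.5589,P[...,1]-.2435)<.03)&((hsv[...,0]<8)|(hsv[...,0]>172))&(hsv[...,1]>130)&(P[...,2]>.06)
    v,u=np.nonzero(g)
    print(n,"green",g.sum(),np.percentile(P[g][:,2],[5,25,50,75,95]).round(4) if g.any() else "",u.mean() if g.any() else 0,v.min() if g.any() else 0,v.max() if g.any() else 0,"hsv",np.median(hsv[g],0) if g.any() else "","red",r.sum(),np.percentile(P[r][:,2],[10,50,90]).round(4) if r.any() else "")
E
```

```text
t 13.23 tcp [ 0.5133 -0.034   0.2604] rot [ 1.7998e+02 -2.0000e-02 -1.0521e+02] F [-0.03  0.3   0.54] w 0.074
shift(current tool) [-0.0294  0.0217  0.0604] shift(final tool) [-0.0294  0.0216  0.0604] rotvec/90 [ 0.0002 -0.0002 -0.0024]
w3 green 0  0 0 0 hsv  red 32 [0.1372 0.138  0.1385]
w4 green 86 [0.12   0.1211 0.1215 0.122  0.1225] 319.2093023255814 359 380 hsv [ 63. 124. 164.] red 230 [0.1371 0.1378 0.1385]
w5 green 70 [0.1204 0.1212 0.1216 0.122  0.1226] 318.65714285714284 350 366 hsv [ 63.  122.  167.5] red 36 [0.1271 0.1276 0.1285]
side0 green 52 [0.1063 0.1122 0.1173 0.1202 0.124 ] 262.8269230769231 304 311 hsv [ 61.  166.5 103.5] red 26 [0.1329 0.1373 0.141 ]
side1 green 49 [0.1081 0.1127 0.118  0.1205 0.1251] 262.7551020408163 304 311 hsv [ 62. 171. 111.] red 26 [0.1366 0.1386 0.142 ]
side3 green 51 [0.1088 0.1153 0.119  0.1205 0.1228] 262.80392156862746 304 311 hsv [ 63. 169. 116.] red 26 [0.1342 0.1371 0.1411]
side4 green 51 [0.1058 0.1119 0.1179 0.121  0.1233] 262.84313725490193 304 311 hsv [ 62. 165. 111.] red 26 [0.1242 0.1272 0.13  ]
```

View pics/side4c.png

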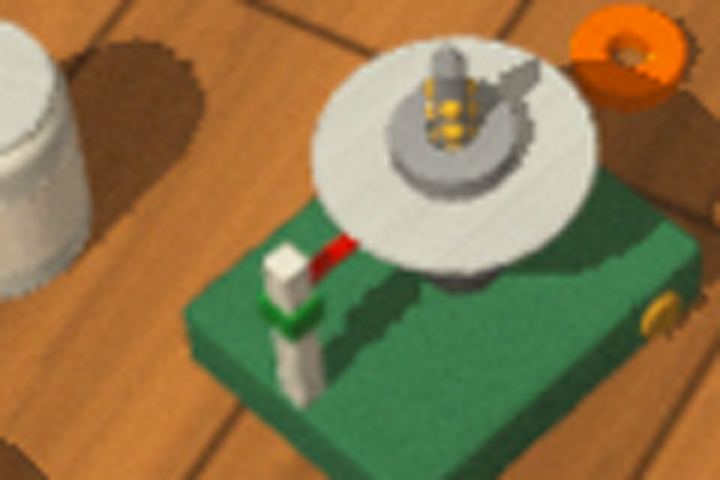

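The crop shows the first collar flat on the pan with two ball rings free above it. The green marker is at about (292,310), still just below the red pointer at (335,255). The green top is at z≈0.1215, so the marker spans 0.1055–0.1215, and the pointer is at about 0.127. A second collar is needed. I take the nearer front one at (0.478,-0.248), because the brush lies close to the other.

apply_moves:
  targets:
    - [0.82, 0.025, -0.002, 0, 0, 0, 0]
    - [0.82, 0.035, -0.003, 0, 0, 0, 0]
    - [0.82, 0.035, -0.004, 0, 0, 0, 0]
    - [0.82, 0.035, -0.004, 0.01, 0, 0, 0]
    - [0.82, 0.035, -0.004, 0.02, 0, 0, 0]
    - [0.82, 0.03, -0.002, 0.03, 0, 0, 0]
    - [0.82, 0.015, -0.002, 0.035, 0, 0, 0]
    - [0.82, 0.006, 0, 0.035, 0, 0, 0]
    - [0.82, 0, 0, 0.03, 0, 0, 0]
    - [0.82, 0, 0, 0.025, 0, 0, 0]
    - [0.82, 0, 0, 0.015, 0, 0, 0]
    - [0.82, 0, 0, 0, 0, 0, 0]
    - [0.82, 0, 0, 0, 0, 0, 0]
    - [0.82, 0, 0, 0, 0, 0, 0]

```text
time_s: 14.4
tcp_pos: [0.4799, -0.2439, 0.0618]
eef_rot: [-179.9, -0.0, -105.0]
contact_force: [-0.5, 0.1, 0.4]
gripper_width: 0.0719
gripper_force: 0.0
```

```bash
python3 - <<'E'
from h import *
plan([.478,-.2483,.0295])
E
```

```text
t 14.4 tcp [ 0.4799 -0.2439  0.0618] rot [-179.92   -0.   -104.97] F [-0.53  0.06  0.44] w 0.0719
shift(current tool) [0.0047 0.0007 0.0323] shift(final tool) [0.0048 0.0007 0.0323] rotvec/90 [-0.0009 -0.0001  0.0004]
```

apply_moves:
  targets:
    - [0.82, 0.0047, 0.0007, 0.015, 0, 0, 0]
    - [0.82, 0, 0, 0.011, 0, 0, 0]
    - [0.82, 0, 0, 0.006, 0, 0, 0]
    - [0.82, 0, 0, 0, 0, 0, 0]
    - [0.82, 0, 0, 0, 0, 0, 0]

```text
time_s: 14.82
tcp_pos: [0.4776, -0.2482, 0.0296]
eef_rot: [-179.9, -0.0, -105.0]
contact_force: [0.0, -0.2, -0.4]
gripper_width: 0.0718
gripper_force: 0.0
```

```bash
python3 - <<'E'
from h import *
c=capture("wrist"); np.savez("pics/w6.npz",**c); plan([.478,-.2483,.0295])
hsv=cv2.cvtColor(c["frame"],cv2.COLOR_RGB2HSV);Z=cloud(c)[...,2]
s=get_state();R=Ro.from_euler("xyz",s["eef_rot"],degrees=True).as_matrix()
for n in ("w2","w6"):
    if n=="w2": d=dict(np.load("pics/w2.npz"));d["k1"]=float(d["k1"]);t=np.array([.5107,-.1177,.034])
    else: d=c;t=s["tcp_pos"]
    Z=cloud(d)[...,2]; m=(Z>.018)&(Z<.03); m[318:]=0; m[:,:236]=0; m[:,404:]=0; m[:225]=0
    v,u=np.nonzero(m); q=(onplane(d,np.c_[u,v],.024)-t)@R
    print(n,"top-face extents tool x",np.percentile(q[:,0],[99]).round(4),"y",np.percentile(q[:,1],[1,99]).round(4),"bore",len(v))
E
```

```text
t 14.87 tcp [ 0.4778 -0.2483  0.0297] rot [-179.91    0.   -104.97] F [-0.    0.05  1.21] w 0.0719
shift(current tool) [-0.     -0.0002  0.0002] shift(final tool) [-0.     -0.0002  0.0002] rotvec/90 [-0.001   0.      0.0003]
w2 top-face extents tool x [0.0289] y [-0.0248  0.0272] bore 5770
w6 top-face extents tool x [0.0285] y [-0.0369  0.037 ] bore 6025
```

apply_moves:
  targets:
    - [0.5, 0, 0, 0, 0, 0, 0]
    - [0.5, 0, 0, 0, 0, 0, 0]
    - [0.5, 0, 0, 0, 0, 0, 0]
    - [0.5, 0, 0, 0, 0, 0, 0]
    - [0.5, 0, 0, 0, 0, 0, 0]
    - [0.5, 0, 0, -0.01, 0, 0, 0]
    - [0.5, 0, 0, -0.03, 0, 0, 0]
    - [0.5, 0, 0, -0.04, 0, 0, 0]
    - [0.5, -0.01, 0.001, -0.04, 0, 0, 0]
    - [0.5, -0.02, 0.002, -0.035, 0, 0, 0]
    - [0.5, -0.03, 0.003, -0.025, 0, 0, 0]
    - [0.5, -0.035, 0.004, -0.022, 0, 0, 0]
    - [0.5, -0.035, 0.005, -0.016, 0, 0, 0]
    - [0.5, -0.035, 0.005, -0.01, 0, 0, 0]
    - [0.5, -0.035, 0.005, -0.002, 0, 0, 0]
    - [0.5, -0.035, 0.005, 0, 0, 0, 0]
    - [0.5, -0.035, 0.004, 0, 0, 0, 0]
    - [0.5, -0.035, 0.004, 0, 0, 0, 0]
    - [0.5, -0.035, 0.004, 0, 0, 0, 0]
    - [0.5, -0.03, 0.003, 0, 0, 0, 0]
  newtons: 30

```text
time_s: 16.53
tcp_pos: [0.5286, 0.1228, 0.2588]
eef_rot: [180.0, -0.0, -105.0]
contact_force: [0.8, -0.2, -2.7]
gripper_width: 0.0559
gripper_force: 30.0
```

apply_moves:
  targets:
    - [0.5, -0.02, 0.002, 0, 0, 0, 0]
    - [0.5, -0.015, 0.001, 0, 0, 0, 0]
    - [0.5, -0.01, 0, 0, 0, 0, 0]
    - [0.5, 0, 0, 0, 0, 0, 0]
    - [0.5, 0, 0, 0, 0, 0, 0]
    - [0.5, 0, 0, 0, 0, 0, 0]
    - [0.5, 0, 0, 0, 0, 0, 0]

```text
time_s: 17.12
tcp_pos: [0.5379, 0.164, 0.2587]
eef_rot: [180.0, -0.0, -105.1]
contact_force: [-0.3, 0.4, -3.2]
gripper_width: 0.0555
gripper_force: 30.0
```

```bash
python3 - <<'E'
from h import *
plan([.5388,.165,.226])
E
```

```text
t 17.12 tcp [0.5379 0.164  0.2587] rot [ 1.7999e+02 -1.0000e-02 -1.0506e+02] F [-0.34  0.43 -3.16] w 0.0555
shift(current tool) [-0.0012 -0.0007  0.0327] shift(final tool) [-0.0012 -0.0007  0.0327] rotvec/90 [ 0.0001 -0.0001 -0.0007]
```

apply_moves:
  targets:
    - [0.5, -0.0012, -0.0007, 0.01, 0, 0, 0]
    - [0.5, 0, 0, 0.01, 0, 0, 0]
    - [0.5, 0, 0, 0.005, 0, 0, 0]
    - [0.5, 0, 0, 0.005, 0, 0, 0]
    - [0.5, 0, 0, 0.01, 0, 0, 0]
    - [0.5, 0, 0, 0.01, 0, 0, 0]
    - [0.5, 0, 0, 0.004, 0, 0, 0]
    - [0.5, 0, 0, 0, 0, 0, 0]
    - [0.5, 0, 0, 0, 0, 0, 0]

```text
time_s: 17.87
tcp_pos: [0.539, 0.166, 0.2044]
eef_rot: [180.0, -0.0, -105.0]
contact_force: [0.3, 0.7, -1.4]
gripper_width: 0.0556
gripper_force: 30.0
```

```bash
python3 - <<'E'
from h import *
c=capture("wrist"); cv2.imwrite("pics/w7.png",c["frame"][200:400,180:460,::-1].repeat(2,0).repeat(2,1)); np.savez("pics/w7.npz",**c)
plan([.5388,.165,.192])
E
```

```text
t 17.92 tcp [0.5392 0.1662 0.2048] rot [-179.98    0.   -104.98] F [-0.22  0.16 -2.76] w 0.0557
shift(current tool) [0.0012 0.0001 0.0128] shift(final tool) [0.0012 0.0001 0.0128] rotvec/90 [-0.0002  0.      0.0002]
```

View pics/w7.png

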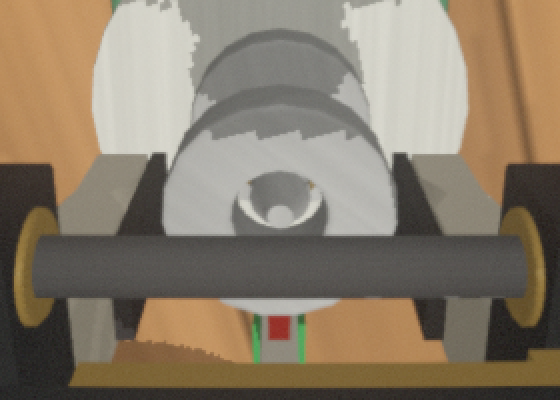

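The crop shows the spindle tip inside the second collar's bore at (280,213), with the first collar lying flat on the pan below. I lower on to the top balls, release, and set the fingers above the ring.

apply_moves:
  targets:
    - [0.5, 0.0012, 0, 0.005, 0, 0, 0]
    - [0.5, 0, 0, 0.005, 0, 0, 0]
    - [0.5, 0, 0, 0.003, 0, 0, 0]
    - [0.5, 0, 0, 0.001, 0, 0, 0]
    - [0.5, 0, 0, 0, 0, 0, 0]
    - [0.5, 0, 0, 0, 0, 0, 0]
    - [0.8, 0, 0, 0, 0, 0, 0]
    - [0.8, 0, 0, 0, 0, 0, 0]
    - [0.8, 0, 0, 0, 0, 0, 0]
    - [0.8, 0, 0, 0, 0, 0, 0]
    - [0.8, 0, 0, -0.005, 0, 0, 0]
    - [0.8, 0, 0, -0.01, 0, 0, 0]
    - [0.8, 0, 0, -0.01, 0, 0, 0]
    - [0.36, 0, 0, 0, 0, 0, 0]
    - [0.36, 0, 0, 0, 0, 0, 0]
    - [0.36, 0, 0, 0, 0, 0, 0]
    - [0.36, 0, 0, 0, 0, 0, 0]
    - [0.36, 0, 0, 0, 0, 0, 0]
    - [0.36, 0, 0, 0, 0, 0, 0]

```text
time_s: 19.5
tcp_pos: [0.5385, 0.1648, 0.2152]
eef_rot: [180.0, -0.0, -105.0]
contact_force: [-0.3, 0.3, 0.5]
gripper_width: 0.0358
gripper_force: 0.0
```

```bash
python3 - <<'E'
from h import *
c=capture("wrist"); np.savez("pics/w8.npz",**c); P=cloud(c)
plan([.5388,.165,.19])
q=P[255:312,290:350,2]; print(np.median(q), np.median(P[265:285,295:320,2]),np.median(P[265:285,320:345,2]))
E
```

```text
t 19.55 tcp [0.5386 0.1648 0.2153] rot [ 1.7998e+02 -3.0000e-02 -1.0500e+02] F [ 0.07  0.49 -0.32] w 0.034
shift(current tool) [-0.0003 -0.0002  0.0253] shift(final tool) [-0.0003 -0.0001  0.0253] rotvec/90 [ 0.0002 -0.0003  0.    ]
0.17683929441510915 0.17705578805925748 0.17699153865455727
```

apply_moves:
  targets:
    - [0.36, 0, 0, 0.008, 0, 0, 0]
    - [0.36, 0, 0, 0.007, 0, 0, 0]
    - [0.36, 0, 0, 0.004, 0, 0, 0]
    - [0.36, 0, 0, 0.003, 0, 0, 0]
    - [0.36, 0, 0, 0.003, 0, 0, 0]
    - [0.36, 0, 0, 0.003, 0, 0, 0]
    - [0.36, 0, 0, 0.003, 0, 0, 0]
    - [0.36, 0, 0, 0.003, 0, 0, 0]
    - [0.36, 0, 0, 0.003, 0, 0, 0]
    - [0.36, 0, 0, 0, 0, 0, 0]
    - [0.36, 0, 0, 0, 0, 0, 0]

```text
time_s: 20.47
tcp_pos: [0.5386, 0.1649, 0.1784]
eef_rot: [180.0, -0.0, -105.0]
contact_force: [-0.3, -0.6, 1.1]
gripper_width: 0.0313
gripper_force: 0.3
```

apply_moves:
  targets:
    - [0.36, 0, 0, 0.003, 0, 0, 0]
    - [0.36, 0, 0, 0.003, 0, 0, 0]
    - [0.36, 0, 0, 0.003, 0, 0, 0]
    - [0.36, 0, 0, 0.003, 0, 0, 0]
    - [0.36, 0, 0, 0.003, 0, 0, 0]
    - [0.36, 0, 0, 0.003, 0, 0, 0]
    - [0.36, 0, 0, 0, 0, 0, 0]
    - [0.36, 0, 0, 0, 0, 0, 0]

```text
time_s: 21.13
tcp_pos: [0.5389, 0.1649, 0.1607]
eef_rot: [-180.0, 0.0, -105.0]
contact_force: [0.3, -0.8, 5.1]
gripper_width: 0.0318
gripper_force: 2.4
```

apply_moves:
  targets:
    - [0.36, 0, 0, 0.003, 0, 0, 0]
    - [0.36, 0, 0, 0.003, 0, 0, 0]
    - [0.36, 0, 0, 0.003, 0, 0, 0]
    - [0.36, 0, 0, 0.003, 0, 0, 0]
    - [0.36, 0, 0, 0, 0, 0, 0]
    - [0.36, 0, 0, 0, 0, 0, 0]

```text
time_s: 21.63
tcp_pos: [0.539, 0.1651, 0.1487]
eef_rot: [-180.0, 0.0, -105.0]
contact_force: [0.4, 0.1, 4.9]
gripper_width: 0.0321
gripper_force: 2.8
```

apply_moves:
  targets:
    - [0.36, 0, 0, 0.003, 0, 0, 0]
    - [0.36, 0, 0, 0.003, 0, 0, 0]
    - [0.36, 0, 0, 0.003, 0, 0, 0]
    - [0.36, 0, 0, 0.002, 0, 0, 0]
    - [0.36, 0, 0, 0, 0, 0, 0]
    - [0.36, 0, 0, 0, 0, 0, 0]
    - [0.36, 0, 0, 0, 0, 0, 0]

```text
time_s: 22.22
tcp_pos: [0.539, 0.1651, 0.1382]
eef_rot: [-180.0, 0.0, -105.0]
contact_force: [-0.4, -0.3, 8.2]
gripper_width: 0.0319
gripper_force: 4.1
```

Force and height agree with seat 1: the underside is 16.4 mm above the pan at 8.2 N. I push a touch more, then release and look.

apply_moves:
  targets:
    - [0.36, 0, 0, 0.003, 0, 0, 0]
    - [0.36, 0, 0, 0, 0, 0, 0]
    - [0.36, 0, 0, 0, 0, 0, 0]
    - [0.36, 0, 0, -0.01, 0, 0, 0]
    - [0.36, 0, 0, -0.03, 0, 0, 0]
    - [0.36, 0, 0, -0.035, 0, 0, 0]
    - [0.36, 0, 0, -0.035, 0, 0, 0]
    - [0.36, 0, 0, -0.015, 0, 0, 0]
    - [0.36, -0.03, 0, 0, 0, 0, 0]
    - [0.36, -0.03, 0, 0, 0, 0, 0]
    - [0.36, 0, 0, 0, 0, 0, 0]
    - [0.36, 0, 0, 0, 0, 0, 0]
    - [0.36, 0, 0, 0, 0, 0, 0]

```text
time_s: 23.3
tcp_pos: [0.5536, 0.2226, 0.259]
eef_rot: [179.9, -0.1, -105.0]
contact_force: [-1.2, 0.4, 0.1]
gripper_width: 0.032
gripper_force: 0.0
```

```bash
cat > m.py <<'E'
from h import *
import sys
for n in sys.argv[1:]:
    c=dict(np.load("pics/%s.npz"%n)); c["k1"]=float(c["k1"]); P=cloud(c); hsv=cv2.cvtColor(c["frame"],cv2.COLOR_RGB2HSV).astype(int)
    def st(m,b=0): return (int(m.sum()),np.percentile(P[m][:,2],[10,50,90]).round(4).tolist()) if m.any() else 0
    g=(np.hypot(P[...,0]-.5625,P[...,1]-.2585)<.035)&(hsv[...,0]>40)&(hsv[...,0]<85)&(hsv[...,1]>110)&(P[...,2]>.06)
    r=(np.hypot(P[...,0]-.5589,P[...,1]-.2435)<.03)&((hsv[...,0]<8)|(hsv[...,0]>172))&(hsv[...,1]>130)&(P[...,2]>.06)
    rr=np.hypot(P[...,0]-.5386,P[...,1]-.1647); pan=(rr>.04)&(rr<.058)&(P[...,2]>.08)&(P[...,2]<.16)&(hsv[...,1]<60)
    ring=(rr>.015)&(rr<.026)&(P[...,2]>.11)&(P[...,2]<.19)
    print(n,"green",st(g),"red",st(r),"pan",st(pan),"ring",st(ring))
E
python3 - <<'E'
from h import *
for n in ("wrist","side","top"): np.savez("pics/%s9.npz"%n,**capture(n))
c=dict(np.load("pics/side9.npz")); cv2.imwrite("pics/side9c.png",cv2.resize(c["frame"][255:335,215:335,::-1],None,fx=6,fy=6,interpolation=cv2.INTER_CUBIC))
plan([.5,0,.2])
E
python3 m.py w3 w4 w5 side0 side4 side9 wrist9 top0 top9
```

```text
t 23.45 tcp [0.5539 0.2222 0.2596] rot [ 1.7997e+02 -2.0000e-02 -1.0503e+02] F [-0.98  0.44 -0.55] w 0.0317
shift(current tool) [ 0.2285 -0.0056  0.0596] shift(final tool) [ 0.2285 -0.0055  0.0596] rotvec/90 [ 0.0003 -0.0003 -0.0003]
w3 green 0 red (32, [0.1372, 0.138, 0.1385]) pan (10456, [0.1382, 0.1391, 0.1399]) ring (2624, [0.1382, 0.139, 0.1399])
w4 green (86, [0.1205, 0.1215, 0.1223]) red (230, [0.1371, 0.1378, 0.1385]) pan (8281, [0.1381, 0.1389, 0.1397]) ring (1455, [0.1381, 0.1389, 0.1397])
w5 green (70, [0.1207, 0.1216, 0.1224]) red (36, [0.1271, 0.1276, 0.1285]) pan (7350, [0.1278, 0.1287, 0.1295]) ring (4992, [0.1288, 0.1861, 0.188])
side0 green (52, [0.1079, 0.1173, 0.1233]) red (26, [0.1329, 0.1373, 0.141]) pan (634, [0.1359, 0.1391, 0.1424]) ring (146, [0.1365, 0.1392, 0.1425])
side4 green (51, [0.1065, 0.1179, 0.1226]) red (26, [0.1242, 0.1272, 0.13]) pan (632, [0.1253, 0.1287, 0.1319]) ring (145, [0.1409, 0.1448, 0.148])
side9 green (52, [0.1082, 0.1186, 0.1227]) red (22, [0.1156, 0.1177, 0.1199]) pan (499, [0.1153, 0.1187, 0.122]) ring (107, [0.1353, 0.1507, 0.1544])
wrist9 green (46, [0.1209, 0.1214, 0.1225]) red (276, [0.1171, 0.1178, 0.1186]) pan (9086, [0.1179, 0.1188, 0.1198]) ring (2952, [0.15, 0.1508, 0.1517])
top0 green 0 red (35, [0.1335, 0.1372, 0.1396]) pan (1119, [0.1357, 0.1385, 0.1415]) ring (277, [0.1357, 0.1386, 0.1414])
top9 green 0 red (5, [0.1127, 0.1184, 0.1199]) pan (1081, [0.1151, 0.1182, 0.121]) ring (291, [0.1468, 0.1503, 0.153])
```

View pics/side9c.png

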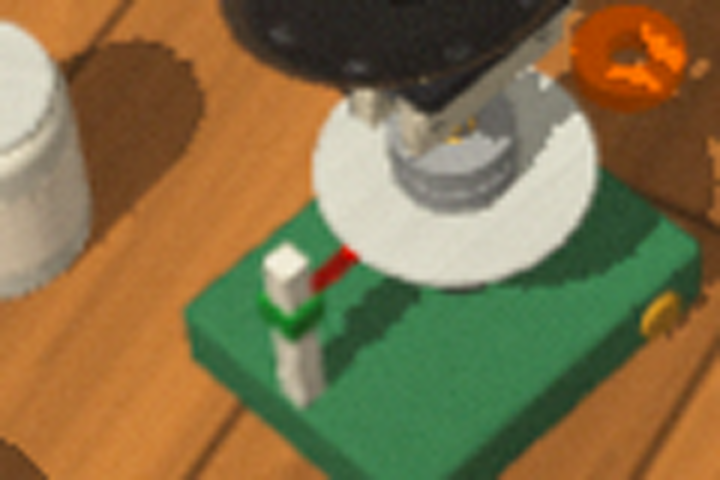

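Both collars sit flat with no gap (stack top minus pan is 32 mm). In the crop the pointer runs into the green marker's upper half at about (315,290). I check the overlap numerically in the wrist view before deciding.

```bash
python3 - <<'E'
from h import *
ax=np.array([.5386,.1647]); e=np.array([np.cos(np.radians(75)),np.sin(np.radians(75))]); f=np.array([e[1],-e[0]])
for n in ("w4","w5","wrist9"):
    c=dict(np.load("pics/%s.npz"%n)); c["k1"]=float(c["k1"]); P=cloud(c); hsv=cv2.cvtColor(c["frame"],cv2.COLOR_RGB2HSV).astype(int)
    Y=(P[...,:2]-ax)@e; X=(P[...,:2]-ax)@f; near=(abs(X)<.02)&(Y>.06)&(Y<.13)&(P[...,2]>.09)
    r=near&((hsv[...,0]<8)|(hsv[...,0]>172))&(hsv[...,1]>130); g=near&(hsv[...,0]>40)&(hsv[...,0]<85)&(hsv[...,1]>110)
    w=near&(hsv[...,1]<40)&(P[...,2]>.143)
    for l,m in (("red",r),("green",g),("post",w)):
        if m.any(): print(n,l,m.sum(),"Y",np.percentile(Y[m],[1,50,99]).round(4),"X",np.percentile(X[m],[1,99]).round(4),"z",np.median(P[m][:,2]).round(4))
c=dict(np.load("pics/wrist9.npz")); v,u=np.nonzero(r|g); print(u.min(),u.max(),v.min(),v.max())
cv2.imwrite("pics/w9c.png",cv2.resize(c["frame"][max(v.min()-20,0):v.max()+25,u.min()-40:u.max()+40,::-1],None,fx=6,fy=6,interpolation=cv2.INTER_CUBIC)[:600,:800])
E
```

```text
w4 red 230 Y [0.0729 0.0816 0.0902] X [-0.0032  0.0039] z 0.1378
w4 green 86 Y [0.0875 0.0947 0.1044] X [-0.009   0.0095] z 0.1215
w5 red 36 Y [0.0858 0.0882 0.0905] X [-0.0029  0.0034] z 0.1276
w5 green 70 Y [0.091  0.0987 0.1069] X [-0.0088  0.0101] z 0.1216
w5 post 250 Y [0.09   0.0927 0.0984] X [-0.0064  0.0069] z 0.1485
wrist9 red 276 Y [0.063  0.0762 0.0899] X [-0.003   0.0039] z 0.1178
wrist9 green 46 Y [0.0883 0.0965 0.1064] X [-0.009   0.0096] z 0.1214
wrist9 post 504 Y [0.0602 0.0919 0.1041] X [-0.0196  0.0192] z 0.1494
307 329 233 283
```

View pics/w9c.png

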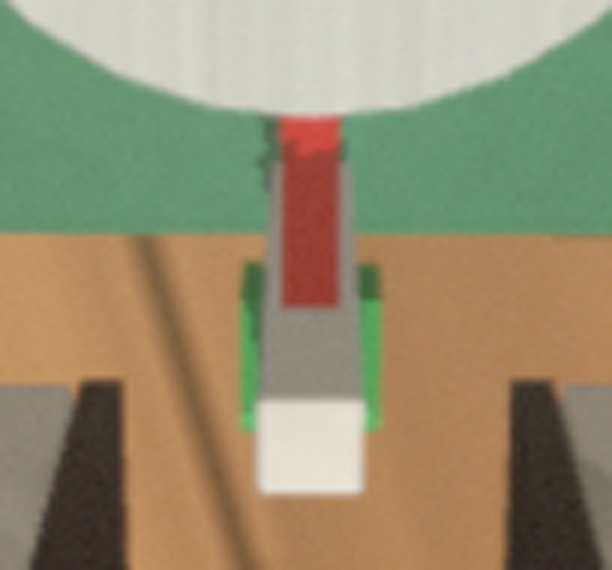

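The crop shows the pointer tip at about (310,305) between the green marker's arms at (250,300) and (372,300). The pointer centre is at about 0.116, inside the green span of 0.1055–0.1215, 2–3 mm above its middle. A third collar would take it to the lower edge, so two is right. The robot touches nothing, so I hand in.

```bash
python3 -c "
from plant import *
print(close_job())"
```

```text
the job is handed in; nothing more can be done
None
```

I threaded two collars on to the scale, both fully home. The released pointer rests inside the green marker, about 2 mm above its centre; the other two collars were left on the board, and the job was handed in at about 23.5 s with the arm clear (the hand-in returned no verdict).

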